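Send a row of gem mounts to the rail stop and start imaging

TASK

Push the row of four black gem mounts along the aluminium rail as one train, all the way up against the red end stop so that no gaps remain, without lifting or picking any of them up. Then press the yellow start button well down and let it go. Leave the other things on the desk where they are.

Things in the scene. Friction and masses are not known exactly. Their poses are not given: they have to be found in the camera images.
- rail: aluminium rail, a straight channel fixed to the desk, 52 mm wide outside. Origin on the desk under its centre line, 160 mm before the stop's face; x runs along it to the stop, y across, z up. Channel floor 6 mm above the desk, 38.5 mm wide between side lips whose tops are 14 mm above the desk; open above and at the end away from the stop (x = -205 mm)
- rail_stop (a point): centre of the foot of the red end stop's face, at the channel floor's height (6 mm above the desk); axes as the rail's. The stop is rigid, 52 mm wide, its top 34 mm above the desk
- light_bar (a point): centre of the top of the dark light bar fixed beside the rail, 160 mm long, 18 mm wide, 26 mm tall; axes as the rail's, x along the bar
- camera (a point): top of the small black camera on a post, fixed behind the end stop and to one side, 154 mm above the desk; its lens reaches 35 mm from it along -x; axes as the rail's
- mount_red: specimen mount, a black square block 36 x 36 mm and 30 mm tall with a faceted red gem on a small steel disc on top (45 mm tall in all), about 90 g, loose in the channel of the rail. Origin at the centre of its underside, z up; its sides are parallel to the rail. The four mounts stand in one touching row, in any colour order
- mount_green: specimen mount, a black square block 36 x 36 mm and 30 mm tall with a faceted green gem on a small steel disc on top (45 mm tall in all), about 90 g, loose in the channel of the rail. Origin at the centre of its underside, z up; its sides are parallel to the rail. The four mounts stand in one touching row, in any colour order
- mount_blue: specimen mount, a black square block 36 x 36 mm and 30 mm tall with a faceted blue gem on a small steel disc on top (45 mm tall in all), about 90 g, loose in the channel of the rail. Origin at the centre of its underside, z up; its sides are parallel to the rail. The four mounts stand in one touching row, in any colour order
- mount_amber: specimen mount, a black square block 36 x 36 mm and 30 mm tall with a faceted amber gem on a small steel disc on top (45 mm tall in all), about 90 g, loose in the channel of the rail. Origin at the centre of its underside, z up; its sides are parallel to the rail. The four mounts stand in one touching row, in any colour order
- start (a joint): travel of the start button: 0 released, 0.006 m fully down; a spring returns it, fully down takes 5 N
- start_top (a point): centre of the top face of the round yellow start button, 26 mm across, in a black housing on the desk; z up; it is pressed straight down
- spare_mount: white square block 36 x 36 x 30 mm with a bare steel disc on top, an unused mount, on the desk beside the rail, origin at the centre of its underside; leave alone
- gem_jar: clear jar with a blue cap, 38 mm across, 42 mm tall, on the desk beside the rail, origin under its centre; leave alone
- loupe: folding loupe lying on the desk beside the rail, 65 x 32 mm, 16 mm tall, origin at its underside; leave alone
- tweezers: steel tweezers lying on the desk beside the rail, 140 x 22 mm, 6 mm tall, origin near its middle, x along it; leave alone
- torch: pen torch lying on the desk, 115 mm long, 24 mm tall, origin near its middle, x along it; leave alone
- weight: brass weight, 28 mm across, 42 mm tall, origin under its centre; leave alone
- pot: blue cup, 66 mm across, 85 mm tall, origin under its centre; leave alone
Not all that is in view belongs to the job. Leave any blue look-alike of the part that bears start alone.

How it is judged:
By the outcome, as a careful person would: the job done as asked, in the order asked, and still so for the second after the job is handed in, with the robot touching nothing.
It also fails if it takes over 42 s, if anything falls off the work surface, if the arm or the gripper's body presses on something with over 40 N, if the wrist force passes 120 N, or if a joint passes its speed limit or range.

ROBOT

A 7-joint arm with a two-finger parallel gripper is mounted at the origin on the work surface. World frame = base frame: x ahead of the robot, y to its left, z up, the work surface at z = 0. Lengths are in mm, angles in degrees, forces in N, time in s.
With the tool pointing down it reaches from about 350 to 900 mm from the base axis. Payload 8.1 kg.
Tool frame: the origin (TCP) lies between the finger pads; the fingertips stand tcp_to_tips ahead of it and the grasp point (between the pads) lies 8 mm behind it (tcp_to_tips is the distance from the TCP to the fingertips, in mm); z points along the fingers, y is the direction in which the jaws open and shut (so a half turn about z gives the same grasp; the last joint's range is limited). The gripper opens to 85 mm and grips with 20 to 120 N. Pads are 22 mm wide; open, the fingers measure 114 mm over their backs; the gripper's body (76 mm by 85 mm) begins 54 mm behind the grasp point. The pads swing forward as they close: fully open they stand 13 mm farther back than shut.
Start: joints at [-79.905, 24.895, 1.432, 90.138, -0.665, 64.973, -4.303], TCP at [172.028, 600.872, 242.323] pointing down, gripper open.
Joint ranges: [-149.89, 149.89], [-25.12, 119.58], [-72.63, 75.52], [4.76, 147.25], [-75.54, 255.54], [6.69, 114.76], [-157.13, 157.13]. Speed limits (degrees/s): [127.2, 127.2, 172.46, 172.46, 180, 180, 180].

INTERFACE

Orientations are given as [roll, pitch, yaw] about the fixed x, y, z axes, in that order (R = Rz(yaw) Ry(pitch) Rx(roll)).
In Python, from workcell import * gives the robot as it stands. The module is installed in compiled form; this text tells all that it offers.
- The arm moves only by the shell command python3 -m handwheel 'ROWS' [FORCE]. ROWS is JSON, a list of rows, each a list of 5 numbers: the shift along the tool's x, y, z in cm, then the turn about the tool's z in rad, then the opening, from 0 (shut) to 1 (fully open). A call has 1 to 12 rows; each row is the pose to reach, as a shift and turn from the pose commanded when the call began, along the tool's axes at that moment; what a row does not reach only later rows make up. A row lasts 1/10 s, in which the tool goes at most 50 mm and 8.59 degrees, less where a joint would pass 70% of its speed; a pose out of reach is approached as far as the arm can. A call with a gripper value outside its range is refused whole. The fingers move at their own pace and stop on an object; FORCE is the grip in N (left out, the last holds). Time passes only in rows, so rows that repeat a pose let the fingers close. It gives the time, the measured TCP pose, the force and the opening at its end, in the units of the state.
- state(): the state, without advancing time (a new reading comes with each control period).
- grab_frame(name): name is "side" or "top" or "wrist"; returns (picture, depth): 480x640x3 uint8, red, green, blue; 480x640 float32, mm along the optical axis (not along the pixel's ray), 0 where there is no reading.
- camera_params(name): a dict with "fx", "fy", "cx", "cy" (pixels), "R" (3x3) and "t" (3): a world point X has camera coordinates R X + t. Camera axes: x right, y down, z forward; pixel columns grow to the right and rows downward; lengths in mm; the calibration is good to about 2 mm. A picture is of the moment at which its call begins: read the wrist's pose just before it. camera_params takes no time and is no camera call; for the wrist camera it gives the pose at the moment of the call.
- job_done(): hands the job in, once; it reports no verdict.
The state is a dict: "clock": time; "q": joint angles; "dq": joint speeds; "effort": joint torques, N m; "ee_pos": TCP position; "tool_rot": TCP orientation; "ft_force": force on the tool from outside, world axes, zero at the start; "ft_torque": the same for the moment, N m; "width": finger opening in mm.
Only numpy, scipy, OpenCV 4.12 (cv2) and the standard library are available. Lean on these libraries where they do the work, as an engineer would, in place of code of your own. Each camera call takes 0.05 s, during which the arm holds its last target. There are 200 camera calls.

## Working session

There is one attempt and no reset: what is moved stays moved. The work goes in short steps, Python scripts to look and compute and a shell command to move; the robot and the scene stay as the last step left them, time stands still between calls to the robot, and variables do not carry over. Pictures are saved under pics/ and viewed, about 8 in all and at most 12, crops included, and the job is handed in when it is done.

```bash
mkdir -p pics; cat > h.py <<'E'
from workcell import *
import numpy as np, cv2
def save(n,f):
    p=camera_params(n); im,d=grab_frame(n)
    cv2.imwrite(f'pics/{f}.png',im[:,:,::-1]); np.savez(f'pics/{f}.npz',im=im,d=d,**{k:np.array(p[k]) for k in p})
def pt(f,u,v,z=None):
    a=np.load(f'pics/{f}.npz'); d=a['d']
    r=np.array([(u-a['cx'])/a['fx'],(v-a['cy'])/a['fy'],1]); R=a['R'];t=a['t']
    if z is None: 
        w=d[v-2:v+3,u-2:u+3]; w=w[w>0]; return R.T@(r*np.median(w)-t) if len(w) else None
    o=-R.T@t; k=R.T@r; return o+k*(z-o[2])/k[2]
E
python3 - <<'E'
from h import *
s=state(); print(s)
save('top','top0'); save('side','side0')
E
```

```text
{'clock': 0.0, 'q': array([-79.9043478 ,  24.93475423,   1.43041072,  90.1900153 ,
        -0.66338248,  64.97297991,  -4.30077887]), 'dq': array([ 0.0873041 , -0.01534916, -0.02172815,  0.07646477,  0.01881371,
       -0.09170353, -0.07596643]), 'effort': array([-6.46400053e-05, -6.70478296e+01,  1.02463659e+00, -3.16205406e+01,
        1.54475891e-02,  1.26069455e-02,  7.92159256e-06]), 'ee_pos': array([171.92309585, 600.37552825, 241.53810841]), 'tool_rot': array([-1.79910991e+02,  9.03476847e-03,  1.64024857e+02]), 'ft_force': array([ 0.00579997,  0.6746515 , -0.09052277]), 'ft_torque': array([ 0.02752972, -0.00058585, -0.01400293]), 'width': 85.84285659809235}
```

View pics/top0.png

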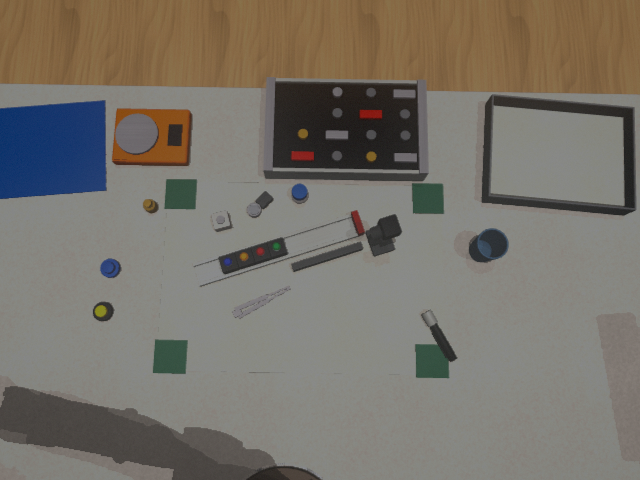

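View pics/side0.png

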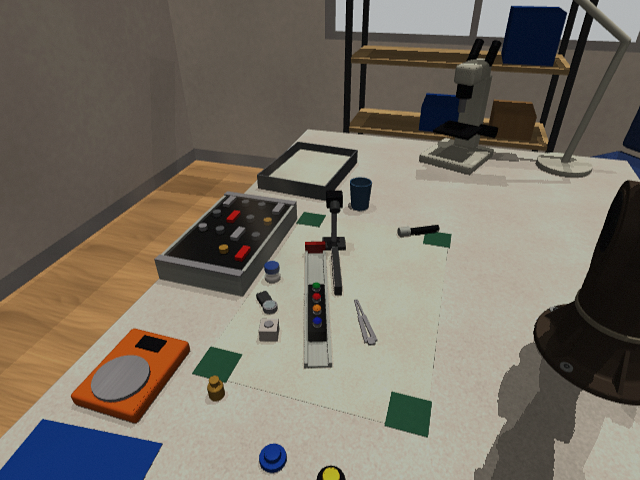

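Top view: row of mounts at (228,262)–(277,246) in the rail, red stop at (358,222). The candidates for start are the yellow button at (102,312) and the blue look-alike at (110,268). Yellow matches the task, and I'll confirm it in a crop.

```bash
python3 - <<'E'
from h import *
np.set_printoptions(precision=1,suppress=True)
for n,u,v,z in [('blue',228,262,45),('amber',244,257,45),('red',261,252,45),('green',277,246,45),('stopA',353,212,34),('stopB',362,234,34),('raillipTL',194,267,14),('raillipBL',200,286,14),('raillip R low',364,236,14),('bar L',292,268,26),('bar R',362,246,26),('yellow',101,312,25),('bluebtn',110,267,25),('weight',149,205,42),('camtop',390,227,154),('pot',490,243,85),('tweezR',290,288,6),('tweezL',236,314,6)]:
    print(n,pt('top0',u,v,z),pt('top0',u,v))
a=np.load('pics/top0.npz'); print(-a['R'].T@a['t'],a['fx'])
im=cv2.imread('pics/top0.png')
A=cv2.resize(im[190:300,180:400],None,fx=3.6,fy=3.6,interpolation=2); B=cv2.resize(im[180:340,80:180],None,fx=2.4,fy=2.4,interpolation=2)
c=np.zeros((590,800,3),np.uint8); c[:A.shape[0],:A.shape[1]]=A; 
cv2.imwrite('pics/crop1.png',A); cv2.imwrite('pics/crop2.png',B)
save('wrist','w0')
E
```

```text
blue [537.7 128.8  45. ] [537.1 128.2  48.9]
amber [549.1  95.2  45. ] [548.4  94.7  49.3]
red [560.5  59.3  45. ] [559.6  58.9  49.9]
green [574.   25.5  45. ] [573.3  25.3  49.2]
stopA [ 654.4 -138.    34. ] [ 655.3 -138.2   30.7]
stopB [ 605.6 -157.5   34. ] [ 610.3 -159.7   11.6]
raillipTL [530.3 206.9  14. ] [531.8 209.2   3.3]
raillipBL [489.  191.6  14. ] [490.3 193.9   2.4]
raillip R low [ 605.4 -163.9   14. ] [ 608.2 -165.2    0.2]
bar L [529.8  -7.   26. ] [533.1  -6.3   3.2]
bar R [ 580.6 -158.2   26. ] [ 581.  -158.4   23.8]
yellow [429.  396.6  25. ] [429.3 398.3  20.4]
bluebtn [525.7 385.8  25. ] [526.3 387.2  21.1]
weight [660.7 306.6  42. ] [662.2 308.3  36.3]
camtop [ 595.3 -200.7  154. ] [ 595.4 -200.8  153.4]
pot [ 580.2 -417.7   85. ] [ 594.2 -441.2   14.2]
tweezR [488.7  -3.    6. ] [489.3  -2.8   0.1]
tweezL [430.6 112.2   6. ] [430.7 112.4   4.7]
[ 358.2  -43.7 1212.6] 554.8263442057506
```

View pics/crop1.png

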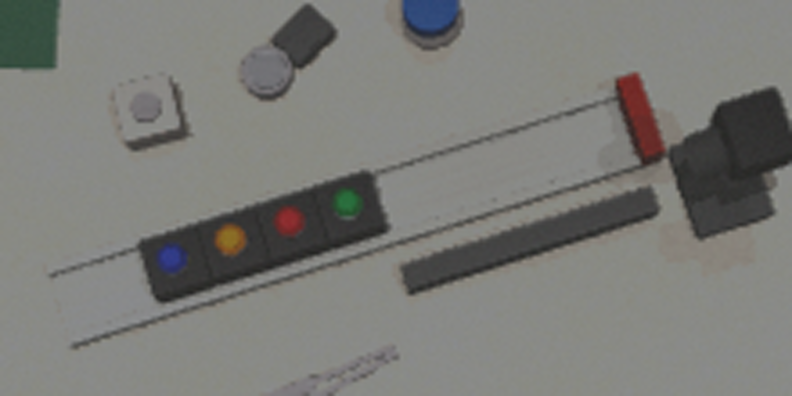

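View pics/w0.png

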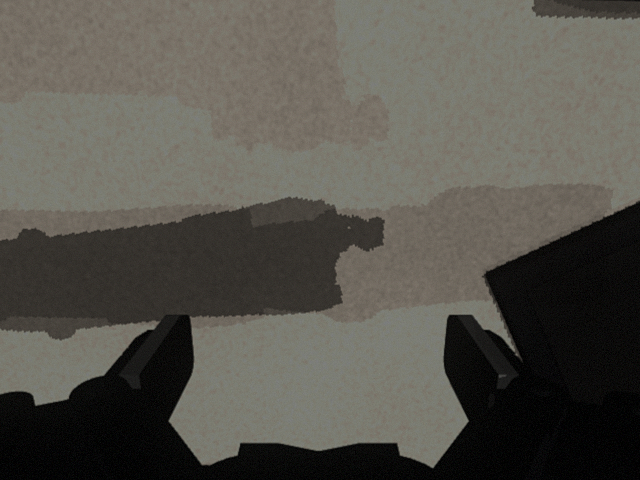

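Rail runs at about -71° in world. I'll go above the space behind the blue mount with the jaws shut and turned to the rail, then look from close by.

```bash
python3 -c "
import workcell; print([n for n in dir(workcell) if n[0]!='_']); print(getattr(workcell,'tcp_to_tips',None))"
python3 -m handwheel '[[-4,-2.7,0.3,-0.05,0],[-8,-5.5,0.6,-0.11,0],[-12,-8.2,1,-0.17,0],[-16,-11,1.4,-0.23,0],[-20,-13.7,1.8,-0.29,0],[-24,-16.5,2.2,-0.35,0],[-28,-19.2,2.6,-0.41,0],[-32,-22,3,-0.47,0],[-36,-24.7,3.4,-0.53,0],[-40,-27.4,3.8,-0.58,0],[-43,-29.3,4,-0.61,0],[-44.8,-30.6,4,-0.61,0]]' 40
python3 -m handwheel '[[0,0,0,0,0],[0,0,0,0,0]]'
python3 - <<'E'
from h import *
s=state(); print(s['clock'],s['ee_pos'],s['tool_rot'],s['ft_force'],s['width']); save('wrist','w1')
E
```

```text
['MotionError', 'camera_params', 'grab_frame', 'job_done', 'state', 'tcp_to_tips']
11.0
clock: 1.35
ee_pos: [520.2, 179.9, 201.8]
tool_rot: [-179.9, -0.0, -161.2]
ft_force: [-0.2, 0.2, 0.5]
width: -0.2
clock: 1.55
ee_pos: [518.3, 183.3, 202.0]
tool_rot: [180.0, -0.0, -161.1]
ft_force: [-0.1, 0.9, 0.7]
width: -0.4
1.55 [518.27543265 183.28708324 202.02849188] [ 1.79983326e+02 -3.55910361e-02 -1.61087110e+02] [-0.06741432  0.86052506  0.65698504] -0.37677147251013776
```

View pics/w1.png

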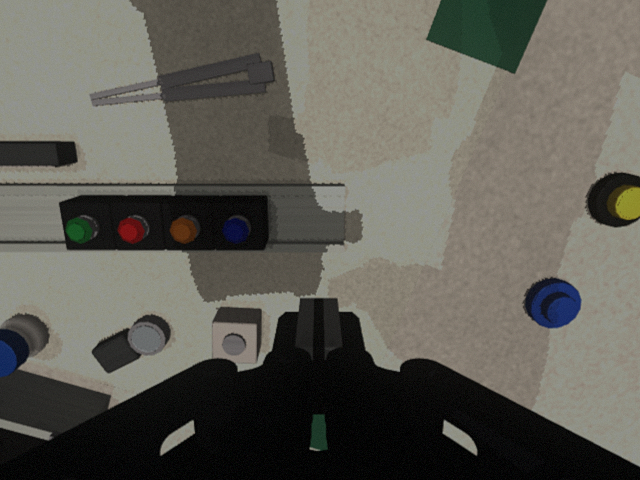

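Wrist view: gems green (80,230), red (132,229), amber (184,229) and blue (236,229). The rail lips are level at rows 184 and 242, with the open end at column 345. The yellow button is at (628,203) and the blue look-alike at (560,305).

```bash
python3 - <<'E'
from h import *
np.set_printoptions(precision=1,suppress=True)
rx=np.array([.3239,-.9461]);ry=np.array([.9461,.3239]); T=state()['ee_pos'][:2]
for n,u,v,z in [('green',80,230,None),('red',132,229,None),('amber',184,229,None),('blue',236,229,None),('lipU L',30,184,14),('lipU R',340,185,14),('lipD L',30,242,14),('lipD R',335,242,14),('rearface top',266,222,36),('yellow',628,203,None),('yellow',628,203,24),('spare',233,344,None)]:
    p=pt('w1',u,v,z); d=p[:2]-T
    print(n,p,'rel along/across',d@rx,d@ry)
E
```

```text
green [572.5  29.2  50.5] rel along/across 164.39623774551222 1.5702431494478974
red [560.3  62.6  50.5] rel along/across 128.8008436475447 0.8405975646950956
amber [548.9  96.1  50.3] rel along/across 93.40163623770601 0.8764875326255742
blue [537.3 129.7  50.7] rel along/across 57.84233100387842 0.7697046417580782
lipU L [565.  -29.2  14. ] rel along/across 217.20222831895381 -24.430826451552843
lipU R [490.6 190.2  14. ] rel along/across -14.4792271756117 -23.78183582275356
lipD L [610.5 -22.7  14. ] rel along/across 225.73512202824537 20.704214715877303
lipD R [533.7 201.5  14. ] rel along/across -11.248732297790122 20.603807419130817
rearface top [529.9 147.   36. ] rel along/across 39.06638707530108 -0.6183048806331218
yellow [433.2 395.4  21.4] rel along/across -227.19821284745603 -11.659145212659192
yellow [433.3 393.4  24. ] rel along/across -225.30198583624136 -12.158068855645675
spare [634.  151.1  31.9] rel along/across 68.95832645703868 99.20622922947334
```

```bash
python3 -m handwheel '[[0,0,4,0,0],[0,0,8,0,0],[0,0,12,0,0],[0,0,15,0,0],[0,0,16.5,0,0],[0,0,17.2,0,0],[0,0,17.2,0,0],[0,-0.7,17.2,0,0],[0,-1.4,17.2,0,0],[0,-1.9,17.2,0,0],[0,-2.4,17.2,0,0]]'
python3 -m handwheel '[[0,-0.3,0,0,0],[0,-0.6,0,0,0],[0,-1,0,0,0],[0,-1.5,0,0,0],[0,-2,0,0,0],[0,-2.5,0,0,0],[0,-3,0,0,0],[0,-3.5,0,0,0],[0,-4,0,0,0],[0,-4.4,0,0,0],[0,-4.7,0,0,0],[0,-4.8,0,0,0]]'
python3 - <<'E'
from h import *
s=state(); print(s['clock'],s['ee_pos'],s['ft_force']); save('wrist','w2')
E
```

```text
clock: 2.7
ee_pos: [527.0, 159.9, 31.0]
tool_rot: [-180.0, 0.1, -161.1]
ft_force: [-1.2, 0.5, 0.1]
width: 0.0
clock: 3.9
ee_pos: [542.1, 116.0, 30.6]
tool_rot: [180.0, 0.0, -161.0]
ft_force: [-0.5, 4.4, 3.6]
width: 0.2
3.9 [542.11749882 115.96408682  30.61999434] [-0.53931606  4.37945623  3.6214113 ]
```

View pics/w2.png

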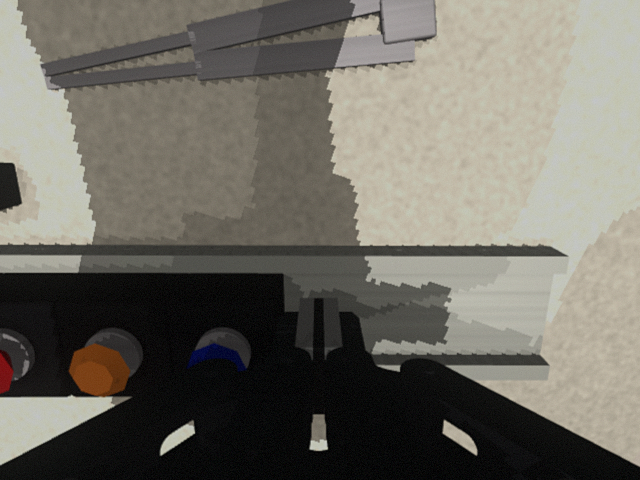

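The pusher is centred in the channel behind the blue mount and the train is moving together. About 110 mm remain.

```bash
python3 -m handwheel '[[0,-0.3,0,0,0],[0,-0.7,0,0,0],[0,-1.2,0,0,0],[0,-1.7,0,0,0],[0,-2.2,0,0,0],[0,-2.7,0,0,0],[0,-3.2,0,0,0],[0,-3.7,0,0,0],[0,-4.2,0,0,0],[0,-4.7,0,0,0],[0,-5.2,0,0,0],[0,-5.7,0,0,0]]'
python3 -m handwheel '[[0,-0.5,0,0,0],[0,-1,0,0,0],[0,-1.5,0,0,0],[0,-2,0,0,0],[0,-2.5,0,0,0],[0,-2.9,0,0,0],[0,-3.2,0,0,0],[0,-3.5,0,0,0],[0,-3.8,0,0,0],[0,-4,0,0,0],[0,-4.2,0,0,0],[0,-4.4,0,0,0]]'
python3 -m handwheel '[[0,-0.1,0,0,0],[0,-0.2,0,0,0],[0,-0.3,0,0,0],[0,-0.4,0,0,0]]'
```

```text
clock: 5.15
ee_pos: [560.3, 62.1, 30.4]
tool_rot: [180.0, 0.0, -161.0]
ft_force: [-2.9, 5.6, 5.0]
width: 0.3
clock: 6.35
ee_pos: [574.5, 20.2, 30.3]
tool_rot: [180.0, -0.0, -161.0]
ft_force: [-2.1, 5.1, 4.6]
width: -0.1
clock: 6.75
ee_pos: [575.9, 16.3, 30.3]
tool_rot: [180.0, -0.0, -161.0]
ft_force: [-1.9, 4.6, 5.3]
width: 0.2
```

```bash
python3 -m handwheel '[[0,-0.1,0,0,0],[0,-0.2,0,0,0],[0,-0.3,0,0,0],[0,-0.4,0,0,0]]'
python3 - <<'E'
from h import *
save('top','top1'); im=cv2.imread('pics/top1.png')
cv2.imwrite('pics/top1c.png',cv2.resize(im[190:300,200:400],None,fx=4,fy=4,interpolation=2))
E
```

```text
clock: 7.15
ee_pos: [577.1, 12.6, 30.3]
tool_rot: [180.0, -0.0, -161.0]
ft_force: [-1.6, 5.8, 4.2]
width: -0.3
```

View pics/top1c.png

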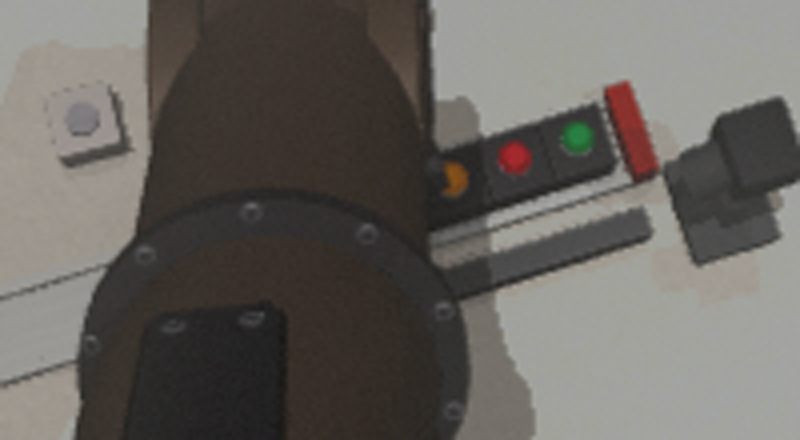

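The train is almost there, with a few mm left between the green mount (612,150) and the stop (620,140). I'll creep until the force rises.

```bash
python3 -m handwheel '[[0,-0.1,0,0,0],[0,-0.2,0,0,0],[0,-0.3,0,0,0],[0,-0.4,0,0,0],[0,-0.4,0,0,0]]'
python3 -m handwheel '[[0,-0.1,0,0,0],[0,-0.2,0,0,0],[0,-0.3,0,0,0],[0,-0.3,0,0,0]]'
```

```text
clock: 7.7
ee_pos: [578.5, 8.4, 30.3]
tool_rot: [180.0, -0.0, -161.0]
ft_force: [-1.8, 3.7, 3.8]
width: 0.3
clock: 8.1
ee_pos: [579.4, 6.0, 30.3]
tool_rot: [180.0, -0.0, -161.0]
ft_force: [-3.0, 6.2, 5.0]
width: -0.1
```

```bash
python3 -m handwheel '[[0,-0.1,0,0,0],[0,-0.2,0,0,0],[0,-0.2,0,0,0]]'
python3 -m handwheel '[[0,-0.1,0,0,0],[0,-0.2,0,0,0],[0,-0.2,0,0,0]]'
```

```text
clock: 8.4
ee_pos: [579.4, 5.9, 30.2]
tool_rot: [179.8, -0.0, -160.9]
ft_force: [-5.3, 11.1, 6.4]
width: -0.2
clock: 8.7
ee_pos: [579.4, 5.8, 30.2]
tool_rot: [179.7, -0.1, -160.8]
ft_force: [-7.4, 15.9, 8.3]
width: -0.2
```

Force rises with no motion, so the train is firm against the stop. Back off, lift, then travel toward the yellow button.

```bash
python3 -m handwheel '[[0,0.4,0,0,0],[0,0.8,0,0,0],[0,1.6,0,0,0],[0,2.6,0,0,0],[0,3.4,0,0,0],[0,3.4,-3,0,0],[0,3.4,-7,0,0],[0,3.4,-11,0,0],[0,3.4,-13,0,0]]'
python3 -m handwheel '[[0,3,0,0,0],[0,7,0,0,0],[0,11,0,0,0],[0,15,0,0,0],[0,19,0,0,0],[0,23,0,0,0],[0,27,0,0,0],[0,30,0,0,0],[0,32,0,0,0],[0,33,0,0,0],[0,33,0,0,0],[0,33,0,0,0]]'
python3 - <<'E'
from h import *
np.set_printoptions(precision=1,suppress=True)
s=state(); print(s['clock'],s['ee_pos'],s['tool_rot'],s['ft_force']); save('wrist','w3'); save('top','top2')
a=cv2.imread('pics/w3.png'); b=cv2.imread('pics/top2.png')
c=cv2.resize(b[190:290,190:400],(800,381),interpolation=2)
out=np.zeros((600,800,3),np.uint8); out[:381]=c; out[381:,:292]=cv2.resize(a,(292,219)); out[381:,300:]=cv2.resize(b[180:340,60:420],(500,219)); cv2.imwrite('pics/m3.png',out)
E
```

```text
clock: 9.6
ee_pos: [571.0, 34.6, 163.7]
tool_rot: [-180.0, 0.2, -161.0]
ft_force: [-0.3, 0.2, -0.4]
width: -0.0
clock: 10.8
ee_pos: [463.0, 344.8, 160.2]
tool_rot: [-179.9, -0.0, -161.1]
ft_force: [-0.4, 0.6, 0.5]
width: 0.1
10.8 [463.  344.8 160.2] [-179.9   -0.  -161.1] [-0.4  0.6  0.5]
```

View pics/m3.png

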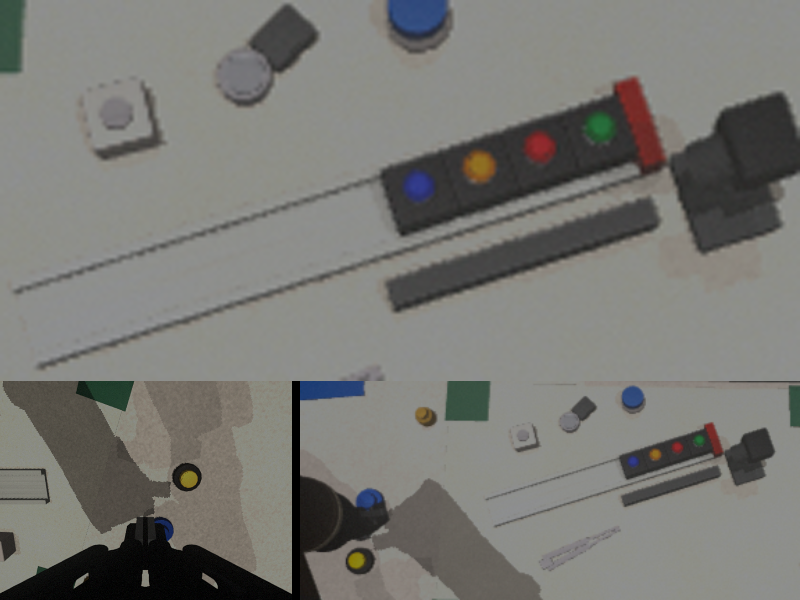

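The train is flush with the stop at (617,130), four mounts with no gaps, and the other items are undisturbed. The yellow button is at about (412,215) in the full wrist frame. I'll measure it now.

```bash
python3 - <<'E'
from h import *
np.set_printoptions(precision=1,suppress=True)
a=np.load('pics/w3.npz'); h=cv2.cvtColor(a['im'],cv2.COLOR_RGB2HSV); m=cv2.inRange(h,(22,120,60),(38,255,255)); m[:120]=0;m[320:]=0;m[:,:330]=0;m[:,500:]=0
n,l,st,ce=cv2.connectedComponentsWithStats(m); i=1+st[1:,4].argmax(); print(st[i],ce[i])
u,v=ce[i].round().astype(int); p=pt('w3',u,v); p2=pt('w3',*ce[i],p[2])
s=state(); y=np.radians(s['tool_rot'][2]); d=p2-s['ee_pos']
print(p,p2,'tool shift mm',d[0]*np.cos(y)+d[1]*np.sin(y),d[0]*np.sin(y)-d[1]*np.cos(y),'down to tip contact',-d[2]-11)
E
```

```text
[ 395  196   38   39 1137] [413.8 215. ]
[432.  398.5  21.5] [432.1 398.4  21.5] tool shift mm 12.196783888148278 61.25304199470675 down to tip contact 127.7984037088226
```

```bash
python3 -m handwheel '[[0.6,3,0,0,0],[1.2,6,3,0,0],[1.2,6,7,0,0],[1.2,6,10,0,0],[1.2,6,11.5,0,0],[1.2,6,12,0,0],[1.2,6,12.2,0,0],[1.2,6,12.2,0,0]]'
python3 -m handwheel '[[0,0,0.1,0,0],[0,0,0.2,0,0],[0,0,0.3,0,0],[0,0,0.4,0,0],[0,0,0.5,0,0],[0,0,0.6,0,0],[0,0,0.6,0,0]]'
python3 -m handwheel '[[0,0,0.1,0,0],[0,0,0.2,0,0],[0,0,0.3,0,0],[0,0,0.3,0,0]]'
```

```text
clock: 11.7
ee_pos: [432.6, 398.8, 39.1]
tool_rot: [180.0, 0.1, -161.1]
ft_force: [0.6, 1.0, 0.1]
width: 0.0
clock: 12.4
ee_pos: [431.7, 398.9, 32.3]
tool_rot: [180.0, 0.0, -161.0]
ft_force: [-0.6, -0.2, 1.3]
width: -0.0
clock: 12.8
ee_pos: [431.7, 398.9, 29.3]
tool_rot: [180.0, 0.0, -161.0]
ft_force: [-0.6, 0.4, 3.0]
width: -0.0
```

```bash
python3 -m handwheel '[[0,0,0.1,0,0],[0,0,0.2,0,0],[0,0,0.2,0,0],[0,0,0.2,0,0]]'
python3 -m handwheel '[[0,0,0.1,0,0],[0,0,0.2,0,0],[0,0,0.2,0,0],[0,0,0.2,0,0]]'
```

```text
clock: 13.2
ee_pos: [431.8, 398.9, 27.4]
tool_rot: [180.0, 0.0, -161.0]
ft_force: [-0.5, -0.6, 4.0]
width: -0.4
clock: 13.6
ee_pos: [431.8, 399.0, 26.8]
tool_rot: [180.0, 0.0, -161.0]
ft_force: [-4.5, -4.2, 22.2]
width: 0.0
```

The button bottomed out: about 4–5 N over roughly 6 mm, then a hard stop. Release, lift and check.

```bash
python3 -m handwheel '[[0,0,-0.5,0,0],[0,0,-1.5,0,0],[0,0,-4,0,0],[0,0,-8,0,0],[0,0,-12,0,0],[-1,-6,-14,0,0],[-1,-6,-14,0,0],[-1,-6,-14,0,0],[-1,-6,-14,0,0]]'
python3 - <<'E'
from h import *
np.set_printoptions(precision=1,suppress=True)
save('wrist','w4'); save('top','top3')
a=np.load('pics/w4.npz'); h=cv2.cvtColor(a['im'],cv2.COLOR_RGB2HSV); m=cv2.inRange(h,(22,120,60),(38,255,255)); m[:120]=0;m[320:]=0;m[:,:330]=0;m[:,500:]=0
n,l,st,ce=cv2.connectedComponentsWithStats(m); i=1+st[1:,4].argmax(); u,v=ce[i].round().astype(int); print(pt('w4',u,v))
b=cv2.imread('pics/top3.png'); cv2.imwrite('pics/t3c.png',cv2.resize(b[170:350,60:460],(800,360),interpolation=2))
E
```

```text
clock: 14.5
ee_pos: [460.3, 345.3, 165.1]
tool_rot: [180.0, -0.0, -161.1]
ft_force: [-0.8, -0.1, -0.0]
width: -0.3
[432.  398.5  21.5]
```

View pics/t3c.png

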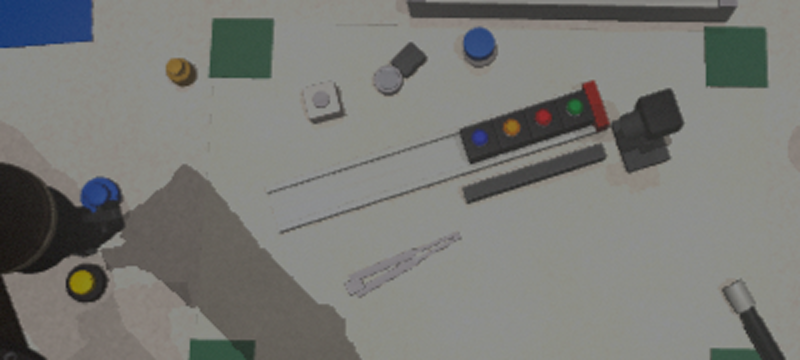

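The train at (465–590,125) is still flush with the stop, the yellow button at (82,282) is back up at its original height, and everything else is in place.

```bash
python3 -c "
from workcell import *
print(job_done())"
```

```text
the job is handed in; nothing more can be done
None
```

I pushed the four mounts along the rail as one train until they stopped against the red end stop. Then I pressed the yellow start button fully down, released it and handed the job in at about 14.6 s of the 42 s.

- **Train:** at the end of the push, motion stalled and the force rose to about 17 N. The last top view shows the row flush with the stop and no visible gaps.
- **Button:** resistance built to about 4 N, just under the 5 N expected for full travel. It then hit a hard stop, where I read 22 N. After release, the button measured the same height as before the press, 21.5 mm.
- **Other items:** in the last top view, the items beside the rail looked undisturbed. That crop left out the blue cup and part of the torch, though the arm never went near either. The arm was clear of everything when I handed in.
- **Failed or disagreeing checks:** none failed. Two earlier estimates of the button's position differed from the final one by up to about 4 mm, which the 26 mm button easily allowed.

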